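# Seat the test-stand valve, back it off two turns and hold the handle

## Task

Set the valve of the air test stand: turn its red handwheel clockwise until it is down on its stop, then back it off exactly two full turns. Finish while still gripping the wheel's black crank handle, holding it dead still at that setting so that I can nip up the gland nut under the wheel; do not let go at the end, and leave everything else on the bench where it is.

Things in the scene. Friction and masses are not known exactly. Their poses are not given: they have to be found in the camera images.
- test_stand: air leak-test stand, fixed: grey base plate 130 mm (its x) by 300 mm (its y), 8 mm thick; a steel pipe along its y, 56 mm up, with a brass globe valve in the middle, a gauge at the -y end (top 160 mm high, 117 mm from the valve) and an empty claw coupling at the +y end. Origin: centre of the plate's underside, straight below the valve's upright stem. Only the wheel stands higher than the gauge
- valve_wheel (a joint): angle of the valve's red handwheel about the upright stem, rad: 0 = down hard on its stop (closed), growing counterclockwise seen from above (opening), 6.283 a turn; other stop at 20.4. The wheel and handle rise 3 mm per turn of opening. It turns evenly, without slack, with about 5 N at the handle, and stays where it is left
- wheel_centre (a point): centre of the red handwheel, on the stem's axis in the mid-plane of the rim, about 150 mm above the bench when closed. Three spokes, rim of 13 mm round bar, 105 mm over all; hub and stem nut end 16 mm above this point. At joint 0 the handle lies on the +x side of the stand (its own x axis)
- spin_handle: the wheel's upright crank handle: black, round, 21 mm diameter (23 near the top), 72 mm tall, standing on the rim 46 mm from the wheel's axis. Origin: on its own axis at mid-height, 49 mm above wheel_centre (199 mm above the bench when closed); z up. It spins freely on its pin, so a gripper can carry it round in a circle without turning
- gland_spanner: steel combination spanner, 190 mm long, lying flat beside the stand; origin at its underside, x axis along it; not to be disturbed
- packing_carton: small red carton with white label, 60 x 90 x 32 mm, lying beside the stand; origin at the centre of its underside; not to be disturbed
- leak_spray: can of leak spray, pale with a broad blue label, 60 mm diameter, 165 mm tall; origin at the centre of its underside; not to be disturbed
- oil_filter: white screw-on oil filter with a red band, 76 mm diameter, 90 mm tall; origin at the centre of its underside; not to be disturbed
- brake_disc: bare steel brake disc, 220 mm diameter, 45 mm tall, lying hub up; origin at the centre of its underside; not to be disturbed
- mug: white mug, 80 mm diameter, 92 mm tall; origin at the centre of its underside; not to be disturbed
- grease_jar: jar with black lid and yellow label, 72 mm diameter, 75 mm tall; origin at the centre of its underside; not to be disturbed
- filter_carton: red carton with white label, 85 x 85 x 110 mm tall; origin at the centre of its underside; not to be disturbed

How it is judged (in metres and radians):
On the way:
1. the handwheel is turned clockwise down on its stop (within 0.06 rad) (value of joint valve_wheel below 0.06 rad), for 0.2 s.
At the end, for the whole second after the job is handed in: the wheel stands two turns open from its stop (12.57 rad, within 0.2) and still (under 0.05 rad/s), while the fingers grip the crank handle: they press on it with over 3 N, the grasp point within 15 mm sideways of the handle's axis and 45 mm of its middle (value of joint valve_wheel between 12.366 and 12.766 rad and velocity of joint valve_wheel between -0.05 and 0.05 rad/s and contact force between the fingers and spin_handle above 3 N and horizontal distance between the grasp point and spin_handle below 0.015 m and distance between the grasp point and spin_handle below 0.045 m); the arm keeps its last pose, push and grip.
It fails at once if another thing on the bench is shifted by more than 20 mm (distance of any of gland_spanner, packing_carton, leak_spray, oil_filter, brake_disc, mug, grease_jar, filter_carton from where it was at the start of the episode above 0.02 m).
It fails at once if another thing on the bench is tipped over (angle between any of gland_spanner, packing_carton, leak_spray, oil_filter, brake_disc, mug, grease_jar, filter_carton's own z axis and vertical above 0.35 rad).
It also fails if it takes over 56 s, if anything falls off the work surface, if the arm or the gripper's body presses on something with over 40 N, if the wrist force passes 120 N, or if a joint passes its speed limit or range.

## Robot

A 6-joint arm with a two-finger parallel gripper is mounted at the origin on the work surface. World frame = base frame: x ahead of the robot, y to its left, z up, the work surface at z = 0. Lengths are in mm, angles in rad, forces in N, time in s.
With the tool pointing down it reaches from about 350 to 875 mm from the base axis. Payload 15.5 kg.
Tool frame: the origin (TCP) lies midway between the tips of the shut fingers; the grasp point (between the pads) lies 19 mm behind it; z points along the fingers, x is the direction in which the jaws open and shut, and the axes are right-handed (so a half turn about z gives the same grasp; the last joint's range is limited). The gripper opens to 85 mm and grips with 20 to 120 N. Pads are 22 mm wide; open, the fingers measure 114 mm over their backs; the gripper's body (76 mm by 85 mm) begins 54 mm behind the grasp point. The pads swing forward as they close: fully open they stand 13 mm farther back than shut.
Start: joints at [-1.222, 0.494, 1.345, -0, 1.302, -0.096], TCP at [268.36, -564.455, 231.277] pointing down, gripper open.
Joint ranges: [-2.91, 2.91], [-0.82, 2.16], [0.22, 2.67], [-1.22, 4.37], [0.12, 2.79], [-3.08, 3.08]. Speed limits (rad/s): [1.89, 1.89, 2.57, 3.01, 3.01, 3.01].

## Interface

Orientations are given as a rotation vector (axis times angle).
In Python, from workcell import env gives the robot as it stands.
- The arm moves only by the tool servo_tool, never from a script. Its argument "deltas" is a list of rows, each an object of numbers: "tx", "ty", "tz": the shift along the world's x, y, z in m; "turn": the turn about the world's z in degrees. In form: [{"tx": .., "ty": .., "tz": .., "turn": ..}, ...]. A call has 1 to 10 rows; each row shifts and turns the pose as measured when the row begins; what a row does not reach is not made up. A row lasts 1/8 s, in which the tool goes at most 62.5 mm and 10.7 degrees, less where a joint would pass 70% of its speed; a pose out of reach is approached as far as the arm can. A call with a gripper value outside its range is refused whole. "claw" is the finger opening in m, from 0 to 0.0854, set as the call begins (left out, the last holds). The fingers move at their own pace and stop on an object; "squeeze" is the grip in N (left out, the last holds). Time passes only in rows, so rows that do not move let the fingers close. It gives the time, the measured TCP pose, the force and the opening at its end, in the units of the state.
- env.read_state(): the state, without advancing time (a new reading comes with each control period).
- env.snapshot(name): name is "scene" or "top"; returns the picture (400x640x3 uint8, blue, green, red); there is no depth.
- env.get_calibration(name): a dict with "mtx" (3x3 intrinsics, pixels), "D" ([k1, k2, p1, p2, k3] as OpenCV has them; the pictures are not rectified), "R" (3x3) and "t" (3): a world point X has camera coordinates R X + t. Camera axes: x right, y down, z forward; pixel columns grow to the right and rows downward; lengths in mm; the calibration is good to about 2 mm. A picture is of the moment at which its call begins. get_calibration takes no time and is no camera call.
- env.finish_job(): hands the job in, once; it reports no verdict.
Trained networks look in the newest picture that a camera, given by its name, has taken for a name from the list of things; names that differ only in an ending like _2 or _b are one class to them, and where a whole thing is asked for, a point or a joint stands for the part that bears it (a point fixed in the world has none). Each returns a list of dicts, best first, with "score" (0 to 1); they miss things now and then, are a little off and sometimes report something else, mostly with a low value. They report only what shows in the picture. A call takes as long as a camera call.
- env.find_in(camera, thing): "point" ([x, y, z] in mm, in world coordinates, good to about 4 mm: the middle of the surface that is visible of it).
- env.trace(camera, thing): "region" (400x640 bool, what is visible of it).
- env.tip_of(camera, thing): "point" ([x, y, z] in mm, in world coordinates, good to about 4 mm: a listed point, or the origin of a listed thing).
The state is a dict: "t": time; "joint_pos": joint angles; "joint_vel": joint speeds; "tau": joint torques, N m; "tool_pos": TCP position; "orientation": TCP orientation; "ft_force": force on the tool from outside, world axes, zero at the start; "wrist_torque": the same for the moment, N m; "opening": opening from 0.0 (shut) to 1.0 (fully open).
Only numpy, scipy, OpenCV 4.12 (cv2) and the standard library are available. Lean on these libraries where they do the work, as an engineer would, in place of code of your own. Each camera call takes 0.05 s, during which the arm holds its last target.

## Working session

There is one attempt and no reset: what is moved stays moved. The work goes in short steps, Python scripts to look and compute and a tool call to move; the robot and the scene stay as the last step left them, time stands still between calls to the robot, and variables do not carry over. Pictures are saved under pics/ and viewed, and the job is handed in when it is done.

Besides the shell and the picture viewer there is one more tool, called after "Call:" by a JSON object that holds its "op" and its "data", one argument or row to a line. servo_tool: Moves the arm, as the interface text tells. Its arguments: {"type":"object","properties":{"deltas":{"type":"array"},"claw":{"type":"number"},"squeeze":{"type":"number"}},"required":["deltas"]}

```bash
mkdir -p pics; ls
python3 - <<'E'
from workcell import env
import cv2
print(env.read_state())
for n in("scene","top"):
    cv2.imwrite(f"pics/{n}0.png",env.snapshot(n))
    c=env.get_calibration(n); print(n,c)
    for th in("valve_wheel","spin_handle","test_stand"):
        print(th,"find",env.find_in(n,th)[:2])
    for th in("wheel_centre","spin_handle","test_stand"):
        print(th,"tip",env.tip_of(n,th)[:2])
print(env.read_state()["t"])
E
```

```text
pics
{'t': 0.0, 'joint_pos': array([-1.22248983e+00,  4.94164680e-01,  1.34614191e+00,  2.58928448e-05,
        1.30249534e+00, -9.54948974e-02]), 'joint_vel': array([ 0.00010866,  0.0005792 , -0.00015856,  0.00021456, -0.00030155,
       -0.00072697]), 'tau': array([-2.38823908e-03, -8.82178903e+01, -3.83877969e+01, -1.94551844e-04,
        1.00164363e-02,  2.94128967e-06]), 'tool_pos': array([ 268.2487304 , -564.1046447 ,  230.70810782]), 'orientation': array([-2.65522897e+00,  1.67767263e+00,  1.47741891e-03]), 'ft_force': array([ 0.86112887, -0.69234875,  0.10964923]), 'wrist_torque': array([0.0073083 , 0.02105803, 0.02111451]), 'opening': 1.0008927296616243}
scene {'mtx': array([[456.47513464,   0.        , 317.52565887],
       [  0.        , 456.47513464, 203.62220429],
       [  0.        ,   0.        ,   1.        ]]), 'D': array([-0.01715702,  0.        ,  0.        ,  0.        ,  0.        ]), 'R': array([[-0.25185044,  0.96775232, -0.00517629],
       [ 0.7071464 ,  0.18037285, -0.68367361],
       [-0.66069306, -0.1758439 , -0.72976955]]), 't': array([ 148.82132339, -3
[... 617 characters left out ...]
     ,  0.        ,  0.        ,  0.        ]), 'R': array([[-0.02580542, -0.99946545, -0.02007226],
       [-0.99454732,  0.0276976 , -0.10054094],
       [ 0.10104315,  0.01736831, -0.99473043]]), 't': array([  38.50078028,  593.12019335, 1750.25221707])}
valve_wheel find [{'point': [481.9, 81.5, 157.7], 'score': 0.92}, {'point': [472.7, 79.2, 13.0], 'score': 0.25}]
spin_handle find []
test_stand find [{'point': [477.5, 79.7, 14.1], 'score': 0.58}]
wheel_centre tip [{'point': [477.8, 87.9, 151.2], 'score': 0.9}, {'point': [777.1, -101.9, -3.5], 'score': 0.36}]
spin_handle tip [{'point': [516.7, 64.7, 202.6], 'score': 0.46}]
test_stand tip [{'point': [479.1, 86.4, -2.0], 'score': 0.86}]
0.7
```

View pics/scene0.png

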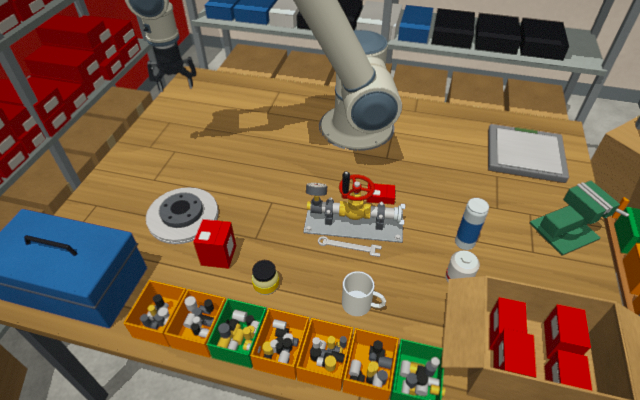

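View pics/top0.png

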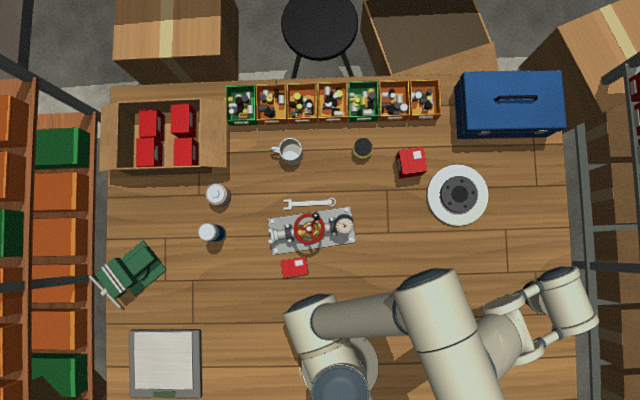

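```bash
cat > h.py <<'E'
import numpy as np, cv2
from workcell import env
def proj(n,P):
    c=env.get_calibration(n)
    r,_=cv2.Rodrigues(c["R"]); p,_=cv2.projectPoints(np.atleast_2d(np.float64(P)),r,c["t"],c["mtx"],c["D"]); return p[:,0]
def ray_at_z(n,uv,z):
    c=env.get_calibration(n)
    q=cv2.undistortPoints(np.float64([[uv]]),c["mtx"],c["D"])[0,0]
    d=c["R"].T@np.array([q[0],q[1],1]); o=-c["R"].T@c["t"]
    return o+d*(z-o[2])/d[2]
E
python3 - <<'E'
from h import *
a=cv2.imread("pics/top0.png")[190:270,250:370]; b=cv2.imread("pics/scene0.png")[160:260,295:415]
cv2.imwrite("pics/c0.png",np.vstack([cv2.resize(a,(600,400),interpolation=2)])); cv2.imwrite("pics/c1.png",cv2.resize(b,(600,500),interpolation=2))
for P in [(479,87,150),(517,65,238),(517,65,200)]:
    print(P,proj("top",P),proj("scene",P))
E
```

```text
(479, 87, 150) [[308.69212609 229.87088879]] [[356.17189177 186.77777985]]
(517, 65, 238) [[313.80294042 216.45717573]] [[347.25485856 171.81315962]]
(517, 65, 200) [[314.37738093 217.22260886]] [[346.67331744 181.92032148]]
```

View pics/c0.png

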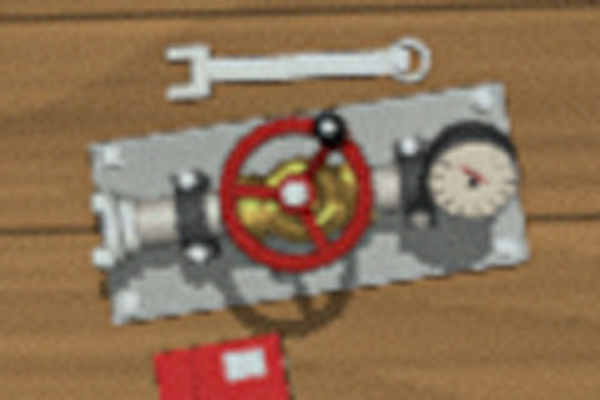

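View pics/c1.png

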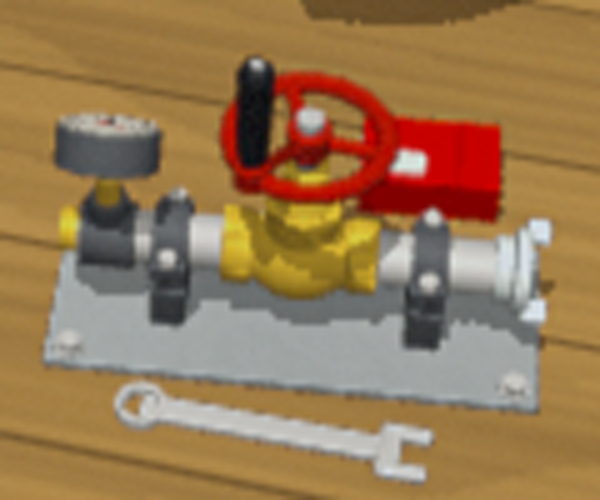

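Run:
```python
from h import *
for z in (235,238,241): print(z,"handle top",ray_at_z("top",(316,215.6),z),ray_at_z("scene",(346.6,173),z))
for z in (166,170): print("hub",ray_at_z("top",(309,228.6),z),ray_at_z("scene",(357,183),z))
a=ray_at_z("top",(250+118/5,190+320/5),8);b=ray_at_z("top",(250+527/5,190+262/5),8);print(a,b,np.degrees(np.arctan2(*(a-b)[1::-1]))-90)
```

```text
235 handle top [519.6999783   58.19520223 235.        ] [518.84759231  63.71521423 235.        ]
238 handle top [519.49759895  58.06776265 238.        ] [522.02276535  64.26896556 238.        ]
241 handle top [519.2952196   57.94032307 241.        ] [525.19793839  64.8227169  241.        ]
hub [482.48743712  84.97812785 166.        ] [479.41975409  88.57484864 166.        ]
hub [482.31999832  84.74987086 170.        ] [483.50613395  89.14850112 170.        ]
[401.68477522 222.60725555   8.        ] [435.52867118 -70.32149713   8.        ] 6.590519608489004
```

Call:
{"op": "servo_tool", "data": {
  "deltas": [
    {"tx":0.018,"ty":0.045,"tz":0.02},
    {"tx":0.021,"ty":0.053,"tz":0.02},
    {"tx":0.021,"ty":0.053,"tz":0.02},
    {"tx":0.021,"ty":0.053},
    {"tx":0.021,"ty":0.053},
    {"tx":0.021,"ty":0.053},
    {"tx":0.021,"ty":0.053},
    {"tx":0.021,"ty":0.053},
    {"tx":0.021,"ty":0.053},
    {"tx":0.021,"ty":0.053}
  ],
  "claw": 0.0854,
  "squeeze": 70
}}

```text
invalid input
```

Call:
{"op": "servo_tool", "data": {
  "deltas": [
    {"tx":0.018,"ty":0.045,"tz":0.02,"turn":0},
    {"tx":0.021,"ty":0.053,"tz":0.02,"turn":0},
    {"tx":0.021,"ty":0.053,"tz":0.02,"turn":0},
    {"tx":0.021,"ty":0.053,"tz":0,"turn":0},
    {"tx":0.021,"ty":0.053,"tz":0,"turn":0},
    {"tx":0.021,"ty":0.053,"tz":0,"turn":0},
    {"tx":0.021,"ty":0.053,"tz":0,"turn":0},
    {"tx":0.021,"ty":0.053,"tz":0,"turn":0},
    {"tx":0.021,"ty":0.053,"tz":0,"turn":0},
    {"tx":0.021,"ty":0.053,"tz":0,"turn":0}
  ],
  "claw": 0.085,
  "squeeze": 70
}}

```text
t: 1.95
tool_pos: [478.5, -29.5, 294.1]
orientation: [-2.65, 1.686, -0.01]
ft_force: [1.3, -0.1, -0.7]
opening: 0.997
```

Call:
{"op": "servo_tool", "data": {
  "deltas": [
    {"tx":0.02,"ty":0.046,"tz":0,"turn":0},
    {"tx":0.02,"ty":0.045,"tz":0,"turn":0},
    {"tx":0,"ty":0,"tz":0,"turn":0}
  ]
}}

```text
t: 2.33
tool_pos: [520.3, 68.2, 294.4]
orientation: [-2.653, 1.68, -0.012]
ft_force: [0.0, -0.1, 0.5]
opening: 0.996
```

Run:
```python
from h import *
s=env.read_state();print(s["t"],s["tool_pos"],s["ft_force"])
a=env.snapshot("scene");b=env.snapshot("top")
cv2.imwrite("pics/d1.png",np.vstack([cv2.resize(a[110:230,280:440],(640,480),interpolation=2)]))
for n in("scene","top"): print(env.tip_of(n,"spin_handle"),env.tip_of(n,"wheel_centre"))
```

```text
2.325 [520.26601212  68.22745356 294.40510384] [ 0.02037719 -0.05330359  0.46048299]
[{'point': [516.4, 62.6, 201.4], 'score': 0.71}] [{'point': [483.7, 93.5, 155.8], 'score': 0.83}]
[] [{'point': [479.8, 87.0, 150.5], 'score': 0.62}]
```

View pics/d1.png

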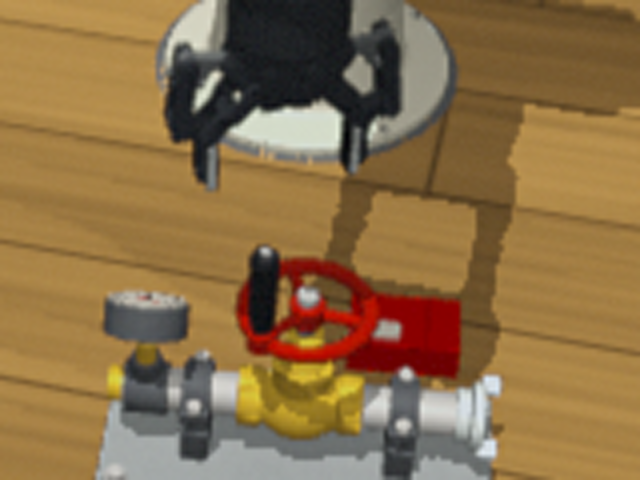

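Call:
{"op": "servo_tool", "data": {
  "deltas": [
    {"tx":-0.002,"ty":-0.005,"tz":-0.02,"turn":0},
    {"tx":0,"ty":0,"tz":-0.03,"turn":0},
    {"tx":0,"ty":0,"tz":-0.03,"turn":0},
    {"tx":0,"ty":0,"tz":-0.025,"turn":0},
    {"tx":0,"ty":0,"tz":0,"turn":0}
  ]
}}

```text
t: 3.25
tool_pos: [516.7, 54.7, 188.4]
orientation: [-2.642, 1.695, -0.016]
ft_force: [0.4, 0.9, 0.3]
opening: 0.995
```

Run:
```python
from h import *
s=env.read_state();print(s["t"],s["tool_pos"],s["ft_force"])
a=env.snapshot("scene");b=env.snapshot("top")
cv2.imwrite("pics/d2.png",np.vstack([cv2.resize(a[110:230,280:440],(640,480),interpolation=2)]))
```

```text
3.25 [516.66415571  54.71824358 188.4028862 ] [0.4488659  0.86113599 0.30009059]
```

View pics/d2.png

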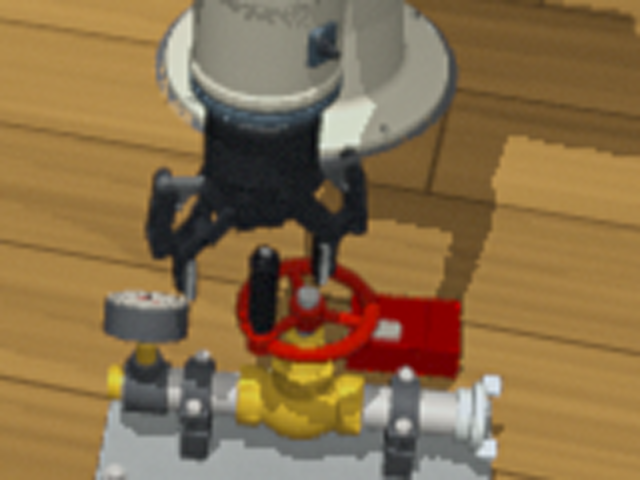

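Call:
{"op": "servo_tool", "data": {
  "deltas": [
    {"tx":0.001,"ty":0.007,"tz":0,"turn":0},
    {"tx":0,"ty":0,"tz":0,"turn":0}
  ]
}}

```text
t: 3.6
tool_pos: [520.1, 62.2, 192.3]
orientation: [-2.639, 1.694, -0.024]
ft_force: [0.2, -0.0, -1.1]
opening: 0.993
```

Call:
{"op": "servo_tool", "data": {
  "deltas": [
    {"tx":-0.001,"ty":0,"tz":-0.004,"turn":0},
    {"tx":0,"ty":0,"tz":0,"turn":0},
    {"tx":0,"ty":0,"tz":0,"turn":0},
    {"tx":0,"ty":0,"tz":0,"turn":0}
  ],
  "claw": 0.0,
  "squeeze": 70
}}

```text
t: 4.1
tool_pos: [519.4, 62.3, 188.8]
orientation: [-2.639, 1.693, -0.026]
ft_force: [0.1, -0.6, 1.8]
opening: 0.231
```

Run:
```python
from h import *
s=env.read_state();print(s["t"],s["tool_pos"],s["ft_force"],s["opening"])
a=env.snapshot("scene");b=env.snapshot("top")
cv2.imwrite("pics/d3.png",np.vstack([cv2.resize(a[110:230,280:440],(640,480),interpolation=2)]))
```

```text
4.1 [519.37426225  62.29943612 188.81717197] [ 0.08038857 -0.63306372  1.827763  ] 0.2307507835822338
```

View pics/d3.png

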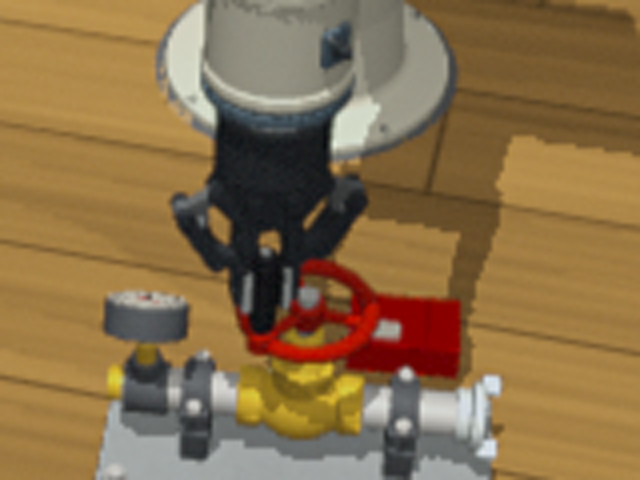

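```bash
cat >> h.py <<'E'
def plan(c,step,n,R=46,gain=1.0,first=None,zper=0.0):
    p=env.read_state()["tool_pos"]; a=np.arctan2(p[1]-c[1],p[0]-c[0])
    print("t",env.read_state()["t"],"r",np.hypot(*(p[:2]-c)),"ang",np.degrees(a))
    rows=[]
    for i in range(n):
        b=a+np.radians(step); d=R*gain*np.array([np.cos(b)-np.cos(a),np.sin(b)-np.sin(a)])/1000
        rows.append('{"tx": %.4f, "ty": %.4f, "tz": %.4f, "turn": 0}'%(d[0],d[1],zper)); a=b
    print("["+", ".join(rows)+"]","end",np.degrees(a))
E
python3 -c "
from h import *
plan((481,87),-14,8,zper=-0.0001)"
```

```text
t 4.2 r 45.59372391038362 ang -32.748757909671994
[{"tx": -0.0072, "ty": -0.0086, "tz": -0.0001, "turn": 0}, {"tx": -0.0090, "ty": -0.0066, "tz": -0.0001, "turn": 0}, {"tx": -0.0104, "ty": -0.0042, "tz": -0.0001, "turn": 0}, {"tx": -0.0111, "ty": -0.0016, "tz": -0.0001, "turn": 0}, {"tx": -0.0112, "ty": 0.0011, "tz": -0.0001, "turn": 0}, {"tx": -0.0106, "ty": 0.0038, "tz": -0.0001, "turn": 0}, {"tx": -0.0093, "ty": 0.0062, "tz": -0.0001, "turn": 0}, {"tx": -0.0075, "ty": 0.0083, "tz": -0.0001, "turn": 0}] end -144.74875790967198
```

Call:
{"op": "servo_tool", "data": {
  "deltas": [
    {"tx":-0.0072,"ty":-0.0086,"tz":-0.0001,"turn":0},
    {"tx":-0.009,"ty":-0.0066,"tz":-0.0001,"turn":0},
    {"tx":-0.0104,"ty":-0.0042,"tz":-0.0001,"turn":0},
    {"tx":-0.0111,"ty":-0.0016,"tz":-0.0001,"turn":0}
  ]
}}

```text
t: 4.7
tool_pos: [482.7, 42.0, 188.5]
orientation: [-2.634, 1.69, -0.029]
ft_force: [5.5, 6.2, -7.8]
opening: 0.234
```

```bash
python3 -c "
from h import *
print(env.read_state()['opening'])
plan((481,87),-14,8,zper=-0.0001)"
```

```text
0.23384877100551954
t 4.7 r 45.05876772435185 ang -87.86495840486201
[{"tx": -0.0112, "ty": 0.0010, "tz": -0.0001, "turn": 0}, {"tx": -0.0106, "ty": 0.0036, "tz": -0.0001, "turn": 0}, {"tx": -0.0094, "ty": 0.0061, "tz": -0.0001, "turn": 0}, {"tx": -0.0077, "ty": 0.0082, "tz": -0.0001, "turn": 0}, {"tx": -0.0055, "ty": 0.0098, "tz": -0.0001, "turn": 0}, {"tx": -0.0029, "ty": 0.0108, "tz": -0.0001, "turn": 0}, {"tx": -0.0002, "ty": 0.0112, "tz": -0.0001, "turn": 0}, {"tx": 0.0025, "ty": 0.0109, "tz": -0.0001, "turn": 0}] end -199.86495840486197
```

Call:
{"op": "servo_tool", "data": {
  "deltas": [
    {"tx":-0.0112,"ty":0.001,"tz":-0.0001,"turn":0},
    {"tx":-0.0106,"ty":0.0036,"tz":-0.0001,"turn":0},
    {"tx":-0.0094,"ty":0.0061,"tz":-0.0001,"turn":0},
    {"tx":-0.0077,"ty":0.0082,"tz":-0.0001,"turn":0},
    {"tx":-0.0055,"ty":0.0098,"tz":-0.0001,"turn":0},
    {"tx":-0.0029,"ty":0.0108,"tz":-0.0001,"turn":0},
    {"tx":-0.0002,"ty":0.0112,"tz":-0.0001,"turn":0},
    {"tx":0.0025,"ty":0.0109,"tz":-0.0001,"turn":0}
  ]
}}

```text
t: 5.7
tool_pos: [436.9, 101.7, 187.0]
orientation: [-2.634, 1.692, -0.037]
ft_force: [1.1, -5.4, -1.4]
opening: 0.23
```

```bash
python3 -c "
from h import *
print(env.read_state()['opening'])
plan((481,87),-14,9,zper=-0.0001)"
```

```text
0.2298140967109862
t 5.7 r 46.50647762218082 ang 161.54235718891638
[{"tx": 0.0048, "ty": 0.0101, "tz": -0.0001, "turn": 0}, {"tx": 0.0071, "ty": 0.0087, "tz": -0.0001, "turn": 0}, {"tx": 0.0090, "ty": 0.0067, "tz": -0.0001, "turn": 0}, {"tx": 0.0104, "ty": 0.0043, "tz": -0.0001, "turn": 0}, {"tx": 0.0111, "ty": 0.0017, "tz": -0.0001, "turn": 0}, {"tx": 0.0112, "ty": -0.0011, "tz": -0.0001, "turn": 0}, {"tx": 0.0106, "ty": -0.0037, "tz": -0.0001, "turn": 0}, {"tx": 0.0094, "ty": -0.0062, "tz": -0.0001, "turn": 0}, {"tx": 0.0076, "ty": -0.0083, "tz": -0.0001, "turn": 0}] end 35.54235718891642
```

Call:
{"op": "servo_tool", "data": {
  "deltas": [
    {"tx":0.0048,"ty":0.0101,"tz":-0.0001,"turn":0},
    {"tx":0.0071,"ty":0.0087,"tz":-0.0001,"turn":0},
    {"tx":0.009,"ty":0.0067,"tz":-0.0001,"turn":0},
    {"tx":0.0104,"ty":0.0043,"tz":-0.0001,"turn":0},
    {"tx":0.0111,"ty":0.0017,"tz":-0.0001,"turn":0},
    {"tx":0.0112,"ty":-0.0011,"tz":-0.0001,"turn":0},
    {"tx":0.0106,"ty":-0.0037,"tz":-0.0001,"turn":0},
    {"tx":0.0094,"ty":-0.0062,"tz":-0.0001,"turn":0},
    {"tx":0.0076,"ty":-0.0083,"tz":-0.0001,"turn":0}
  ]
}}

```text
t: 6.82
tool_pos: [515.0, 118.0, 187.0]
orientation: [-2.632, 1.689, -0.023]
ft_force: [1.2, 8.3, -2.5]
opening: 0.231
```

```bash
python3 -c "
from h import *
print(env.read_state()['opening'])
plan((481,87),-7,6,zper=-0.0000)"
```

```text
0.23053566156022742
t 6.825 r 46.03152381746122 ang 42.32797523400661
[{"tx": 0.0035, "ty": -0.0044, "tz": -0.0000, "turn": 0}, {"tx": 0.0030, "ty": -0.0048, "tz": -0.0000, "turn": 0}, {"tx": 0.0024, "ty": -0.0051, "tz": -0.0000, "turn": 0}, {"tx": 0.0017, "ty": -0.0053, "tz": -0.0000, "turn": 0}, {"tx": 0.0011, "ty": -0.0055, "tz": -0.0000, "turn": 0}, {"tx": 0.0004, "ty": -0.0056, "tz": -0.0000, "turn": 0}] end 0.3279752340066107
```

Call:
{"op": "servo_tool", "data": {
  "deltas": [
    {"tx":0.0035,"ty":-0.0044,"tz":0,"turn":0},
    {"tx":0.003,"ty":-0.0048,"tz":0,"turn":0},
    {"tx":0.0024,"ty":-0.0051,"tz":0,"turn":0},
    {"tx":0.0017,"ty":-0.0053,"tz":0,"turn":0},
    {"tx":0.001,"ty":-0.0055,"tz":0,"turn":0}
  ]
}}

```text
t: 7.45
tool_pos: [526.6, 93.9, 186.3]
orientation: [-2.628, 1.688, -0.017]
ft_force: [0.5, 5.0, -1.1]
opening: 0.228
```

```bash
python3 -c "
from h import *
print(env.read_state()['opening'])
plan((481,87),-7,6,zper=-0.0000)"
```

```text
0.22814904341013448
t 7.45 r 46.125912551160646 ang 8.582935716382845
[{"tx": 0.0005, "ty": -0.0056, "tz": -0.0000, "turn": 0}, {"tx": -0.0002, "ty": -0.0056, "tz": -0.0000, "turn": 0}, {"tx": -0.0009, "ty": -0.0055, "tz": -0.0000, "turn": 0}, {"tx": -0.0015, "ty": -0.0054, "tz": -0.0000, "turn": 0}, {"tx": -0.0022, "ty": -0.0052, "tz": -0.0000, "turn": 0}, {"tx": -0.0028, "ty": -0.0049, "tz": -0.0000, "turn": 0}] end -33.41706428361716
```

Call:
{"op": "servo_tool", "data": {
  "deltas": [
    {"tx":0.0003,"ty":-0.004,"tz":0,"turn":0},
    {"tx":0,"ty":-0.004,"tz":0,"turn":0}
  ]
}}

```text
t: 7.7
tool_pos: [526.8, 88.5, 186.4]
orientation: [-2.623, 1.686, -0.013]
ft_force: [0.1, 28.8, 1.0]
opening: 0.229
```

Call:
{"op": "servo_tool", "data": {
  "deltas": [
    {"tx":0,"ty":-0.005,"tz":0,"turn":0},
    {"tx":0,"ty":-0.005,"tz":0,"turn":0}
  ]
}}

```text
t: 7.95
tool_pos: [526.5, 85.2, 186.7]
orientation: [-2.612, 1.682, -0.002]
ft_force: [-0.0, 43.7, -0.2]
opening: 0.232
```

Run:
```python
from h import *
s=env.read_state();print(s["t"],s["tool_pos"],s["ft_force"],s["opening"])
a=env.snapshot("scene");b=env.snapshot("top")
cv2.imwrite("pics/d4.png",np.vstack([cv2.resize(a[110:230,280:440],(640,480),interpolation=2)]))
cv2.imwrite("pics/d5.png",cv2.resize(b[180:270,250:370],(640,480),interpolation=2))
```

```text
7.95 [526.45672173  85.20690178 186.67612737] [-3.93326657e-02  4.37437511e+01 -1.68682137e-01] 0.2321026342255818
```

View pics/d4.png

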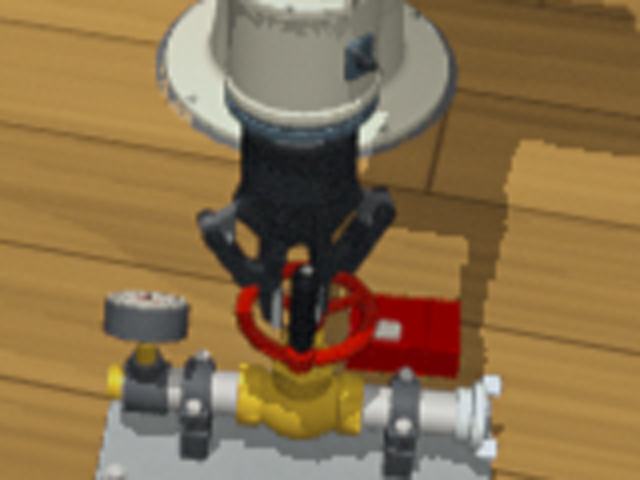

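View pics/d5.png

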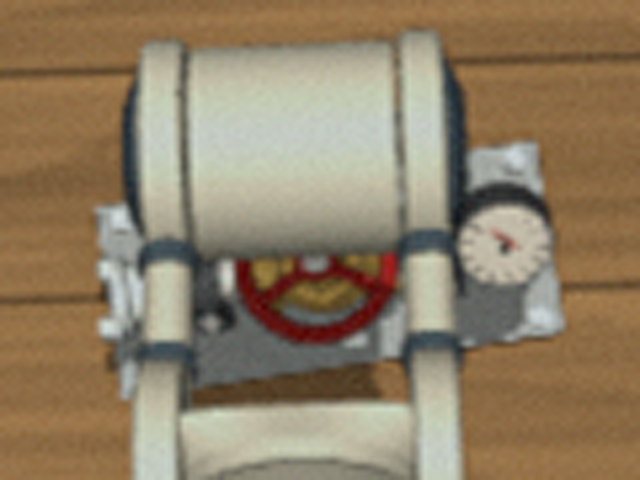

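Call:
{"op": "servo_tool", "data": {
  "deltas": [
    {"tx":0,"ty":0.004,"tz":0,"turn":0},
    {"tx":0,"ty":0.003,"tz":0,"turn":0}
  ]
}}

```text
t: 8.3
tool_pos: [526.3, 94.5, 186.6]
orientation: [-2.61, 1.679, 0.0]
ft_force: [1.8, -4.7, -2.6]
opening: 0.229
```

```bash
python3 -c "
from h import *
print(env.read_state()['opening'])
plan((481,87),14,10,zper=0.0001)"
```

```text
0.22867042223483705
t 8.3 r 45.94288578161953 ang 9.456944596091386
[{"tx": -0.0032, "ty": 0.0108, "tz": 0.0001, "turn": 0}, {"tx": -0.0057, "ty": 0.0097, "tz": 0.0001, "turn": 0}, {"tx": -0.0079, "ty": 0.0080, "tz": 0.0001, "turn": 0}, {"tx": -0.0096, "ty": 0.0059, "tz": 0.0001, "turn": 0}, {"tx": -0.0107, "ty": 0.0034, "tz": 0.0001, "turn": 0}, {"tx": -0.0112, "ty": 0.0007, "tz": 0.0001, "turn": 0}, {"tx": -0.0110, "ty": -0.0020, "tz": 0.0001, "turn": 0}, {"tx": -0.0102, "ty": -0.0046, "tz": 0.0001, "turn": 0}, {"tx": -0.0088, "ty": -0.0070, "tz": 0.0001, "turn": 0}, {"tx": -0.0068, "ty": -0.0089, "tz": 0.0001, "turn": 0}] end 149.45694459609135
```

Call:
{"op": "servo_tool", "data": {
  "deltas": [
    {"tx":-0.0032,"ty":0.0108,"tz":0.0001,"turn":0},
    {"tx":-0.0057,"ty":0.0097,"tz":0.0001,"turn":0},
    {"tx":-0.0079,"ty":0.008,"tz":0.0001,"turn":0},
    {"tx":-0.0096,"ty":0.0059,"tz":0.0001,"turn":0},
    {"tx":-0.0107,"ty":0.0034,"tz":0.0001,"turn":0},
    {"tx":-0.0112,"ty":0.0007,"tz":0.0001,"turn":0},
    {"tx":-0.011,"ty":-0.002,"tz":0.0001,"turn":0},
    {"tx":-0.0102,"ty":-0.0046,"tz":0.0001,"turn":0},
    {"tx":-0.0088,"ty":-0.007,"tz":0.0001,"turn":0},
    {"tx":-0.0068,"ty":-0.0089,"tz":0.0001,"turn":0}
  ]
}}

```text
t: 9.55
tool_pos: [442.6, 112.1, 187.9]
orientation: [-2.603, 1.677, -0.009]
ft_force: [3.9, 4.6, -10.2]
opening: 0.234
```

```bash
python3 -c "
from h import *
print(env.read_state()['opening'])
plan((481,87),14,10,zper=0.0001)"
```

```text
0.23363519678624126
t 9.55 r 45.83529748179393 ang 146.81095026118456
[{"tx": -0.0049, "ty": -0.0101, "tz": 0.0001, "turn": 0}, {"tx": -0.0024, "ty": -0.0110, "tz": 0.0001, "turn": 0}, {"tx": 0.0004, "ty": -0.0112, "tz": 0.0001, "turn": 0}, {"tx": 0.0031, "ty": -0.0108, "tz": 0.0001, "turn": 0}, {"tx": 0.0056, "ty": -0.0097, "tz": 0.0001, "turn": 0}, {"tx": 0.0078, "ty": -0.0081, "tz": 0.0001, "turn": 0}, {"tx": 0.0095, "ty": -0.0060, "tz": 0.0001, "turn": 0}, {"tx": 0.0107, "ty": -0.0035, "tz": 0.0001, "turn": 0}, {"tx": 0.0112, "ty": -0.0008, "tz": 0.0001, "turn": 0}, {"tx": 0.0110, "ty": 0.0019, "tz": 0.0001, "turn": 0}] end 286.81095026118453
```

Call:
{"op": "servo_tool", "data": {
  "deltas": [
    {"tx":-0.0049,"ty":-0.0101,"tz":0,"turn":0},
    {"tx":-0.0024,"ty":-0.011,"tz":0,"turn":0},
    {"tx":0.0004,"ty":-0.0112,"tz":0.0001,"turn":0},
    {"tx":0.0031,"ty":-0.0108,"tz":0.0001,"turn":0},
    {"tx":0.0056,"ty":-0.0097,"tz":0.0001,"turn":0},
    {"tx":0.0078,"ty":-0.0081,"tz":0.0001,"turn":0},
    {"tx":0.0095,"ty":-0.006,"tz":0.0001,"turn":0},
    {"tx":0.0107,"ty":-0.0035,"tz":0.0001,"turn":0},
    {"tx":0.0112,"ty":-0.0008,"tz":0.0001,"turn":0},
    {"tx":0.011,"ty":0.0019,"tz":0.0001,"turn":0}
  ]
}}

```text
t: 10.8
tool_pos: [491.8, 41.9, 187.0]
orientation: [-2.599, 1.68, 0.003]
ft_force: [-5.4, -0.1, 8.1]
opening: 0.225
```

```bash
python3 -c "
from h import *
print(env.read_state()['opening'])
plan((481,87),14,10,zper=0.0001)"
```

```text
0.22475046519062875
t 10.8 r 46.32223526216448 ang -76.56813392480186
[{"tx": 0.0105, "ty": 0.0039, "tz": 0.0001, "turn": 0}, {"tx": 0.0092, "ty": 0.0063, "tz": 0.0001, "turn": 0}, {"tx": 0.0074, "ty": 0.0084, "tz": 0.0001, "turn": 0}, {"tx": 0.0052, "ty": 0.0099, "tz": 0.0001, "turn": 0}, {"tx": 0.0026, "ty": 0.0109, "tz": 0.0001, "turn": 0}, {"tx": -0.0001, "ty": 0.0112, "tz": 0.0001, "turn": 0}, {"tx": -0.0028, "ty": 0.0109, "tz": 0.0001, "turn": 0}, {"tx": -0.0053, "ty": 0.0099, "tz": 0.0001, "turn": 0}, {"tx": -0.0076, "ty": 0.0083, "tz": 0.0001, "turn": 0}, {"tx": -0.0093, "ty": 0.0062, "tz": 0.0001, "turn": 0}] end 63.43186607519813
```

Call:
{"op": "servo_tool", "data": {
  "deltas": [
    {"tx":0.0105,"ty":0.0039,"tz":0.0004,"turn":0},
    {"tx":0.0092,"ty":0.0063,"tz":0.0004,"turn":0},
    {"tx":0.0074,"ty":0.0084,"tz":0.0002,"turn":0},
    {"tx":0.0052,"ty":0.0099,"tz":0.0002,"turn":0},
    {"tx":0.0026,"ty":0.0109,"tz":0.0002,"turn":0},
    {"tx":-0.0001,"ty":0.0112,"tz":0.0001,"turn":0},
    {"tx":-0.0028,"ty":0.0109,"tz":0.0001,"turn":0},
    {"tx":-0.0053,"ty":0.0099,"tz":0.0001,"turn":0},
    {"tx":-0.0076,"ty":0.0083,"tz":0.0001,"turn":0},
    {"tx":-0.0093,"ty":0.0062,"tz":0.0001,"turn":0}
  ]
}}

```text
t: 12.05
tool_pos: [506.9, 123.7, 191.3]
orientation: [-2.6, 1.683, -0.018]
ft_force: [9.8, 4.0, -7.4]
opening: 0.231
```

```bash
python3 -c "
from h import *
print(env.read_state()['opening'])
plan((481,87),14,10,zper=0.0001)"
```

```text
0.23123923449491707
t 12.05 r 44.85925233383987 ang 54.80460867893076
[{"tx": -0.0099, "ty": 0.0053, "tz": 0.0001, "turn": 0}, {"tx": -0.0109, "ty": 0.0027, "tz": 0.0001, "turn": 0}, {"tx": -0.0112, "ty": 0.0000, "tz": 0.0001, "turn": 0}, {"tx": -0.0109, "ty": -0.0027, "tz": 0.0001, "turn": 0}, {"tx": -0.0099, "ty": -0.0052, "tz": 0.0001, "turn": 0}, {"tx": -0.0084, "ty": -0.0075, "tz": 0.0001, "turn": 0}, {"tx": -0.0063, "ty": -0.0093, "tz": 0.0001, "turn": 0}, {"tx": -0.0039, "ty": -0.0105, "tz": 0.0001, "turn": 0}, {"tx": -0.0012, "ty": -0.0111, "tz": 0.0001, "turn": 0}, {"tx": 0.0015, "ty": -0.0111, "tz": 0.0001, "turn": 0}] end 194.80460867893072
```

Call:
{"op": "servo_tool", "data": {
  "deltas": [
    {"tx":-0.0099,"ty":0.0053,"tz":0,"turn":0},
    {"tx":-0.0109,"ty":0.0027,"tz":0,"turn":0},
    {"tx":-0.0112,"ty":0,"tz":0,"turn":0},
    {"tx":-0.0109,"ty":-0.0027,"tz":0,"turn":0},
    {"tx":-0.0099,"ty":-0.0052,"tz":0.0001,"turn":0},
    {"tx":-0.0084,"ty":-0.0075,"tz":0.0001,"turn":0},
    {"tx":-0.0063,"ty":-0.0093,"tz":0.0001,"turn":0},
    {"tx":-0.0039,"ty":-0.0105,"tz":0.0001,"turn":0},
    {"tx":-0.0012,"ty":-0.0111,"tz":0.0001,"turn":0},
    {"tx":0.0015,"ty":-0.0111,"tz":0.0001,"turn":0}
  ]
}}

```text
t: 13.3
tool_pos: [436.2, 74.5, 190.1]
orientation: [-2.594, 1.68, -0.023]
ft_force: [11.1, 8.3, -16.8]
opening: 0.23
```

```bash
python3 -c "
from h import *
print(env.read_state()['opening'])
plan((481,87),14,10,zper=0.0001)"
```

```text
0.22972291393980723
t 13.3 r 46.49849964513684 ang -164.3650091483413
[{"tx": 0.0043, "ty": -0.0103, "tz": 0.0001, "turn": 0}, {"tx": 0.0067, "ty": -0.0090, "tz": 0.0001, "turn": 0}, {"tx": 0.0087, "ty": -0.0071, "tz": 0.0001, "turn": 0}, {"tx": 0.0101, "ty": -0.0048, "tz": 0.0001, "turn": 0}, {"tx": 0.0110, "ty": -0.0022, "tz": 0.0001, "turn": 0}, {"tx": 0.0112, "ty": 0.0005, "tz": 0.0001, "turn": 0}, {"tx": 0.0107, "ty": 0.0032, "tz": 0.0001, "turn": 0}, {"tx": 0.0096, "ty": 0.0057, "tz": 0.0001, "turn": 0}, {"tx": 0.0080, "ty": 0.0079, "tz": 0.0001, "turn": 0}, {"tx": 0.0058, "ty": 0.0096, "tz": 0.0001, "turn": 0}] end -24.365009148341326
```

Call:
{"op": "servo_tool", "data": {
  "deltas": [
    {"tx":0.0043,"ty":-0.0103,"tz":0,"turn":0},
    {"tx":0.0067,"ty":-0.009,"tz":0,"turn":0},
    {"tx":0.0087,"ty":-0.0071,"tz":0,"turn":0},
    {"tx":0.0101,"ty":-0.0048,"tz":0.0001,"turn":0},
    {"tx":0.011,"ty":-0.0022,"tz":0.0001,"turn":0},
    {"tx":0.0112,"ty":0.0005,"tz":0.0001,"turn":0},
    {"tx":0.0107,"ty":0.0032,"tz":0.0001,"turn":0},
    {"tx":0.0096,"ty":0.0057,"tz":0.0001,"turn":0}
  ]
}}

```text
t: 14.3
tool_pos: [505.9, 48.5, 190.8]
orientation: [-2.594, 1.685, -0.013]
ft_force: [-2.6, -5.7, 7.3]
opening: 0.235
```

```bash
python3 -c "
from h import *
print(env.read_state()['opening'])
plan((481,87),8,7,zper=0.0001)"
```

```text
0.2345477887066762
t 14.3 r 45.84911609371231 ang -57.14241922116573
[{"tx": 0.0051, "ty": 0.0038, "tz": 0.0001, "turn": 0}, {"tx": 0.0045, "ty": 0.0045, "tz": 0.0001, "turn": 0}, {"tx": 0.0039, "ty": 0.0051, "tz": 0.0001, "turn": 0}, {"tx": 0.0031, "ty": 0.0056, "tz": 0.0001, "turn": 0}, {"tx": 0.0023, "ty": 0.0060, "tz": 0.0001, "turn": 0}, {"tx": 0.0015, "ty": 0.0062, "tz": 0.0001, "turn": 0}, {"tx": 0.0006, "ty": 0.0064, "tz": 0.0001, "turn": 0}] end -1.142419221165741
```

Call:
{"op": "servo_tool", "data": {
  "deltas": [
    {"tx":0.0051,"ty":0.0038,"tz":0.0001,"turn":0},
    {"tx":0.0045,"ty":0.0045,"tz":0.0001,"turn":0},
    {"tx":0.0039,"ty":0.0051,"tz":0.0001,"turn":0},
    {"tx":0.0031,"ty":0.0056,"tz":0.0001,"turn":0},
    {"tx":0.0023,"ty":0.006,"tz":0.0001,"turn":0},
    {"tx":0.0015,"ty":0.0062,"tz":0.0001,"turn":0}
  ]
}}

```text
t: 15.05
tool_pos: [525.7, 76.4, 192.0]
orientation: [-2.599, 1.689, -0.017]
ft_force: [1.0, -4.7, 2.2]
opening: 0.231
```

```bash
python3 -c "
from h import *
print(env.read_state()['opening'])
plan((481,87),4,7,zper=0.0001)"
```

```text
0.23111405073026664
t 15.05 r 45.919303707400296 ang -13.398074754348347
[{"tx": 0.0006, "ty": 0.0031, "tz": 0.0001, "turn": 0}, {"tx": 0.0004, "ty": 0.0032, "tz": 0.0001, "turn": 0}, {"tx": 0.0002, "ty": 0.0032, "tz": 0.0001, "turn": 0}, {"tx": -0.0000, "ty": 0.0032, "tz": 0.0001, "turn": 0}, {"tx": -0.0003, "ty": 0.0032, "tz": 0.0001, "turn": 0}, {"tx": -0.0005, "ty": 0.0032, "tz": 0.0001, "turn": 0}, {"tx": -0.0007, "ty": 0.0031, "tz": 0.0001, "turn": 0}] end 14.601925245651653
```

Call:
{"op": "servo_tool", "data": {
  "deltas": [
    {"tx":0.0006,"ty":0.0031,"tz":0.0001,"turn":0},
    {"tx":0.0004,"ty":0.0032,"tz":0.0001,"turn":0},
    {"tx":0.0002,"ty":0.0032,"tz":0.0001,"turn":0},
    {"tx":0,"ty":0.0032,"tz":0,"turn":0},
    {"tx":-0.0002,"ty":0.003,"tz":0,"turn":0},
    {"tx":0,"ty":0,"tz":0,"turn":0},
    {"tx":0,"ty":0,"tz":0,"turn":0}
  ]
}}

```text
t: 15.92
tool_pos: [526.9, 90.7, 192.5]
orientation: [-2.601, 1.69, -0.02]
ft_force: [0.8, -3.2, 1.2]
opening: 0.226
```

Run:
```python
from h import *
plan((481,87),4,2)
s=env.read_state();print(s["t"],s["tool_pos"],s["ft_force"],s["opening"],s["joint_vel"])
a=env.snapshot("scene")
cv2.imwrite("pics/d6.png",cv2.resize(a[110:230,280:440],(640,480),interpolation=2))
```

```text
t 15.925 r 46.04734654298227 ang 4.6651651159958805
[{"tx": -0.0004, "ty": 0.0032, "tz": 0.0000, "turn": 0}, {"tx": -0.0006, "ty": 0.0032, "tz": 0.0000, "turn": 0}] end 12.66516511599588
15.925 [526.8947926   90.74514832 192.45992344] [ 0.7837783  -3.19895798  1.20927903] 0.22615256396683306 [ 0.0001909  -0.00216843 -0.00083022 -0.00085688  0.0006481   0.00118027]
```

View pics/d6.png

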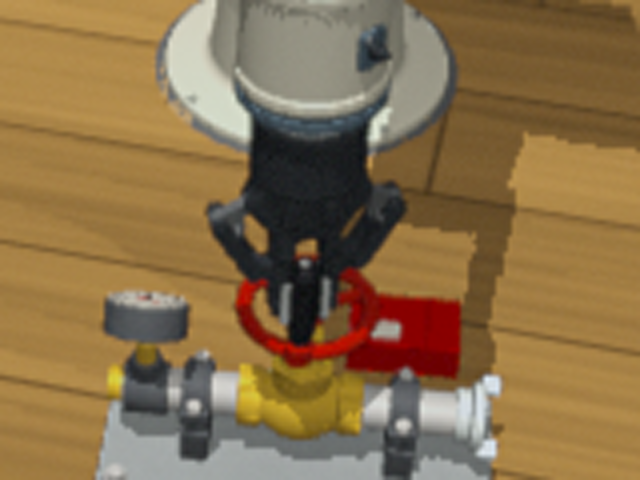

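Call:
{"op": "servo_tool", "data": {
  "deltas": [
    {"tx":-0.0002,"ty":0.0015,"tz":0,"turn":0},
    {"tx":-0.0002,"ty":0.0015,"tz":0,"turn":0},
    {"tx":0,"ty":0,"tz":0,"turn":0},
    {"tx":0,"ty":0,"tz":0,"turn":0}
  ]
}}

```text
t: 16.48
tool_pos: [526.6, 93.7, 192.5]
orientation: [-2.601, 1.691, -0.021]
ft_force: [2.1, -4.2, 0.1]
opening: 0.228
```

Run:
```python
from h import *
plan((481,87),4,2)
s=env.read_state();print(s["t"],s["tool_pos"],s["ft_force"],s["opening"],np.abs(s["joint_vel"]).max())
from scipy.spatial.transform import Rotation as Ro
print("tool z",Ro.from_rotvec(s["orientation"]).as_matrix()[:,2])
a=env.snapshot("scene")
cv2.imwrite("pics/d7.png",np.hstack([cv2.resize(a[150:210,310:390],(640,480),interpolation=2)]))
print(env.tip_of("scene","spin_handle"),env.tip_of("scene","wheel_centre"))
r=env.trace("scene","spin_handle")
if r:
    ys,xs=np.nonzero(r[0]["region"]);print(xs.mean(),ys.mean(),ys.min(),ys.max())
s=env.read_state();print(s["t"],s["tool_pos"],s["ft_force"])
```

```text
t 16.475 r 46.11077551961181 ang 8.316514486607478
[{"tx": -0.0006, "ty": 0.0032, "tz": 0.0000, "turn": 0}, {"tx": -0.0008, "ty": 0.0031, "tz": 0.0000, "turn": 0}] end 16.316514486607478
16.475 [526.62588105  93.6695275  192.53905016] [ 2.08851017 -4.19005041  0.11780968] 0.2278684425396375 0.0021641631347035905
tool z [ 0.03279279  0.02587362 -0.99912721]
[{'point': [525.7, 97.0, 204.4], 'score': 0.51}] [{'point': [484.3, 94.3, 159.0], 'score': 0.86}]
16.675 [526.61353494  93.62618503 192.53593058] [ 0.95009874 -3.19914333  1.35003639]
```

View pics/d7.png

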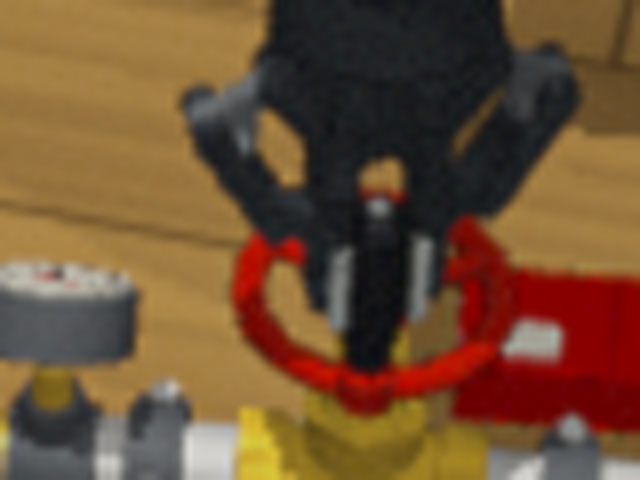

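Run:
```python
from h import *
s=env.read_state();print(s["t"],s["tool_pos"],s["ft_force"],s["opening"])
print(env.finish_job())
```

```text
16.675 [526.61353494  93.62618503 192.53593058] [ 0.95009874 -3.19914333  1.35003639] 0.23025878478072762
the job is handed in; nothing more can be done
None
```

I turned the handwheel clockwise until it was down on its stop, then backed it off two full turns. The job was handed in at t = 16.7 s with the gripper still holding the crank handle at a 70 N set grip. `finish_job` gives no verdict, so the checks below are my own.

- **Stop:** the resisting force rose from about 5 N to 44 N. The handle was then on the stand's +x side, about 8–9° in the world frame. From images, the base plate's yaw put the stop at about 7–8°.
- **Final setting:** two counted turns brought the tool back to 8.3°, with its position 1 mm or less from the unloaded stop position. That is well inside the ±0.2 rad (11.5°) allowed. In the scene picture, the handle's foot matched its stop position to about 0.2 pixel sideways.
- **Rise:** the tool finished 6 mm higher than at the stop, which agrees with 3 mm per turn.
- **Hold:** the fingers stayed closed on the handle (opening 0.23) and joint speeds were near zero. The remaining side force was about 3 N, below the roughly 5 N it takes to move the wheel. I estimate the grasp point is about 6 mm above the handle's middle, and close to its axis sideways.

**Failed or in disagreement:**
- The tool ended tilted about 2.4° from vertical, from drift.
- The networks missed the handle in some pictures, including the final trace. The detector's `wheel_centre` height from the scene camera read a few mm high (159 instead of 156 mm).
- I did not measure the other objects again at the end. The gripper stayed above them throughout, and I saw nothing disturbed in the close-ups.

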